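Set out the fixing kit for a girder joint in the tray

TASK

Set out the kit for the next girder joint in the flat tray, where the angle bracket and the cardboard box already stand at the two ends and stay as they are: stand the girder clip, open side up, midway between bracket and box and in line with them; lay the long bolt about 6 cm behind the clip (centre to centre, on the side away from you), parallel to the tray's long side; lay the plain nut flat about 6 cm in front of the clip, on your side; and set the flanged nut, flange down, on the middle of the bracket's flat foot. The clip, bolt and plain nut lie on the tray floor, and the short bolt is not wanted: leave it alone.

Things in the scene. Friction and masses are not known exactly. Their poses are not given: they have to be found in the camera images.
- kit_tray: The open grey flat steel tray, 248 x 198 mm, low rim 22 mm high and 2 mm thick, fixed to the bench. Origin at the centre of its underside; its floor is 1 mm above that. Its x axis runs along the long side and points roughly to the robot's right, its y axis points roughly away from the robot ('behind'); it is turned by up to 15 degrees. It stands left or right on the bench. A few tiny washers and pins stuck to its floor are part of it: ignore them.
- bracket: Grey steel angle bracket standing in the tray near its left or right end (it changes from start to start): a flat foot 36 mm (x, along the row) by 50 mm (y) and 4 mm thick, with an upright wall 3 mm thick and 50 mm high at the far edge of the foot (y = +22 to +25 mm). Origin at the centre of the underside of the foot; x to the right along the tray, y away from the robot. Loose; the middle of the free flat of the foot lies at about y = -2 mm.
- fixings_box: Small closed cardboard box of fixings, 60 mm (x, along the row) by 85 mm (y) by 50 mm high, standing in the tray near the end opposite to the bracket, about 156 mm from it centre to centre. Loose. Origin at the centre of its underside; axes as those of the tray.
- clip: Girder clip: a bent grey steel U-channel, 36 x 36 mm and 18 mm high, open upwards, on the cork mat (top 3 mm above the bench). Base 4 mm thick, two walls 4 mm thick at y = +-16 mm. Origin at the centre of the underside, z up. Can be gripped over the outside of the walls, 36 mm.
- long_bolt: The long hexagon bolt with a nut on its end, 90 mm long (along its y), 22 mm over head and nut, 20 mm high, lying on the cork mat. Origin on the underside at mid length, y along the bolt. Grip across the middle; the gripped body is up to 22 mm wide there.
- plain_nut: Plain hexagon nut without flange, 24 x 27 mm, 13 mm high, lying flat on the cork mat. Flats are 24 mm apart along its x. Origin at the centre of the underside, z up.
- flanged_nut: Flanged nut: hexagon nut with a round flange at its foot, flange 28 mm in diameter, 16 mm high, lying flange down on the cork mat. Origin at the centre of the underside, z up.
- short_bolt: The short hexagon bolt, without nut, 59 mm long (along its y), 16 mm over the head, 14 mm high, lying on the cork mat. Not part of the kit: it stays where it is. Origin on the underside at mid length.

How it is judged (in metres and radians):
At the end, for the whole second after the job is handed in: In mm: clip flat on floor, 60-98 from bracket and box, within 18 of their line. Bolt (within 0.3 rad of long side) and plain nut on floor, 37-85 behind/in front of the row, 40-80 from clip, under 118 from bracket and box. Flanged nut flat on foot, within 10. Bracket, box moved under 20. All at rest (horizontal distance between clip and bracket between 0.06 and 0.098 m and y of clip in the frame of bracket between -0.018 and 0.018 m and horizontal distance between clip and fixings_box between 0.06 and 0.098 m and y of clip in the frame of fixings_box between -0.018 and 0.018 m and height (world z) of each of clip, plain_nut below 0.008 m and angle between each of clip, plain_nut, flanged_nut's own z axis and vertical below 0.15 rad and y of long_bolt in the frame of bracket between 0.037 and 0.085 m and horizontal distance between long_bolt and clip between 0.04 and 0.08 m and horizontal distance between each of long_bolt, plain_nut and bracket below 0.118 m and horizontal distance between each of long_bolt, plain_nut and fixings_box below 0.118 m and y of plain_nut in the frame of bracket between -0.085 and -0.037 m and horizontal distance between plain_nut and clip between 0.04 and 0.08 m and angle between the y axis of long_bolt and the x axis of kit_tray, either way round below 0.3 rad and height (world z) of long_bolt below 0.014 m and x of flanged_nut in the frame of bracket between -0.01 and 0.01 m and y of flanged_nut in the frame of bracket between -0.016 and 0.009 m and z of flanged_nut in the frame of bracket between 0.002 and 0.009 m and linear speed of each of clip, long_bolt, plain_nut, flanged_nut below 0.02 m/s and angular speed of each of clip, long_bolt, plain_nut, flanged_nut below 0.2 rad/s and angle between bracket's own z axis and vertical below 0.1 rad and distance of each of bracket, fixings_box from where it was at the start of the episode below 0.02 m); the robot touches nothing.
It fails at once if the short bolt is disturbed by more than 3 cm (distance of short_bolt from where it was at the start of the episode above 0.03 m).
It also fails if it takes over 106 s, if anything falls off the work surface, if the arm or the gripper's body presses on something with over 40 N, if the wrist force passes 120 N, or if a joint passes its speed limit or range.

ROBOT

A 6-joint arm with a two-finger parallel gripper is mounted at the origin on a cart in front of the work surface, level with it; the furniture and walls round the work are solid. World frame = base frame: x ahead of the robot, y to its left, z up, the work surface at z = 0. Lengths are in mm, angles in rad, forces in N, time in s.
With the tool pointing down it reaches from about 275 to 1000 mm from the base axis. Payload 8.4 kg.
Tool frame: the origin (TCP) lies on the mounting face of the last link; the fingertips stand 173 mm ahead of it and the grasp point (between the pads) lies 155 mm ahead of it; z points along the fingers, y is the direction in which the jaws open and shut (so a half turn about z gives the same grasp; the last joint's range is limited). The gripper opens to 85 mm and grips with 20 to 120 N. Pads are 22 mm wide; open, the fingers measure 114 mm over their backs; the gripper's body (76 mm by 85 mm) begins 54 mm behind the grasp point. The pads swing forward as they close: fully open they stand 13 mm farther back than shut.
Start: joints at [1.151, 0.353, 1.633, -0, 1.155, -0.002], TCP at [253.594, 571.244, 404.681] pointing down, gripper open.
Joint ranges: [-2.63, 2.63], [-0.92, 2.1], [0.06, 2.66], [-1.3, 4.44], [0, 2.69], [-3.02, 3.02]. Speed limits (rad/s): [2.22, 2.22, 2.79, 3.14, 3.14, 3.14].

INTERFACE

Orientations are given as [roll, pitch, yaw] about the fixed x, y, z axes, in that order (R = Rz(yaw) Ry(pitch) Rx(roll)).
In Python, from rig import r, grab_frame, spotter gives the robot as it stands.
- The arm moves only by the tool apply_moves, never from a script. Its argument "motion" is text: rows parted by semicolons, each of 5 numbers parted by spaces: the opening, from -1 (shut) to 1 (fully open), then the shift along the tool's x, y, z as a fraction of full scale, then the turn about the tool's z as a fraction of full scale. In form: hand x y z twist; .... A call has 1 to 20 rows; each row is the pose to reach, as a shift and turn from the pose commanded when the call began, along the tool's axes at that moment, turning the shorter way round; what a row does not reach only later rows make up. Full scale, the value 1, is 1 m for a shift and pi rad for a turn. A row lasts 1/12 s, in which the tool goes at most 41.7 mm and 7.16 degrees, less where a joint would pass 70% of its speed; a pose out of reach is approached as far as the arm can. A call with a number of a shift or a turn outside -1 to 1 is refused whole. A call with a gripper value outside its range is refused whole. The fingers move at their own pace and stop on an object; "squeeze" is the grip in N (left out, the last holds). Time passes only in rows, so rows that repeat a pose let the fingers close. It gives the time, the measured TCP pose, the force and the opening at its end, in the units of the state.
- r.sense(): the state, without advancing time (a new reading comes with each control period).
- grab_frame(name): name is "scene" or "top" or "wrist"; returns a dict with "img" (420x560x3 uint8, red, green, blue), "fx", "fy", "cx", "cy" (pixels), "R" (3x3) and "t" (3): a world point X has camera coordinates R X + t. Camera axes: x right, y down, z forward; pixel columns grow to the right and rows downward; lengths in mm; the calibration is good to about 2 mm. A picture is of the moment at which its call begins. There is no depth.
- r.sign_off(): hands the job in, once; it reports no verdict.
Trained networks look in the newest picture that a camera, given by its name, has taken for a name from the list of things; names that differ only in an ending like _2 or _b are one class to them, and where a whole thing is asked for, a point or a joint stands for the part that bears it (a point fixed in the world has none). Each returns a list of dicts, best first, with "conf" (0 to 1); they miss things now and then, are a little off and sometimes report something else, mostly with a low value. They report only what shows in the picture. A call takes as long as a camera call.
- spotter.boxes_of(query, camera): "point" ([x, y, z] in mm, in world coordinates, good to about 4 mm: the middle of the surface that is visible of it).
- spotter.place_of(query, camera): "point" ([x, y, z] in mm, in world coordinates, good to about 4 mm: a listed point, or the origin of a listed thing).
The state is a dict: "clock": time; "qpos": joint angles; "qvel": joint speeds; "joint_efforts": joint torques, N m; "eef_pos": TCP position; "tcp_rot": TCP orientation; "contact_force": force on the tool from outside, world axes, zero at the start; "wrist_torque": the same for the moment, N m; "opening": opening from 0.0 (shut) to 1.0 (fully open).
Only numpy, scipy, OpenCV 4.12 (cv2) and the standard library are available. Lean on these libraries where they do the work, as an engineer would, in place of code of your own. Each camera call takes 0.05 s, during which the arm holds its last target.

## Working session

There is one attempt and no reset: what is moved stays moved. The work goes in short steps, Python scripts to look and compute and a tool call to move; the robot and the scene stay as the last step left them, time stands still between calls to the robot, and variables do not carry over. Pictures are saved under pics/ and viewed, and the job is handed in when it is done.

Besides the shell and the picture viewer there is one more tool, called as name(argument=value, ...), one argument or row to a line, values as JSON. apply_moves: Moves the arm, as the interface text tells. Its arguments: {"type":"object","properties":{"motion":{"type":"string"},"squeeze":{"type":"number"}},"required":["motion"]}

```bash
ls; mkdir -p pics; cat > h.py <<'E'
import numpy as np, cv2
from rig import r, grab_frame, spotter
def save(name,fn):
    f=grab_frame(name); cv2.imwrite('pics/'+fn,f['img'][:,:,::-1]); return f
def ray(f,u,v,z):
    d=np.linalg.inv(np.array([[f['fx'],0,f['cx']],[0,f['fy'],f['cy']],[0,0,1]]))@np.array([u,v,1.])
    R=np.array(f['R']);t=np.array(f['t']);C=-R.T@t;D=R.T@d
    return C+D*(z-C[2])/D[2]
def proj(f,X):
    c=np.array(f['R'])@np.array(X,float)+np.array(f['t']);return f['fx']*c[0]/c[2]+f['cx'],f['fy']*c[1]/c[2]+f['cy']
E
python3 - <<'E'
from h import *
print(r.sense())
f=save('top','t0.png'); g=save('scene','s0.png')
import pickle; pickle.dump((f,g),open('f0.pkl','wb'))
for n in ['kit_tray','bracket','fixings_box','clip','long_bolt','plain_nut','flanged_nut','short_bolt']:
    for c in ['top','scene']:
        print(n,c,[(np.round(d['point']).tolist(),round(d['conf'],2)) for d in spotter.place_of(n,c)[:3]])
E
```

```text
pics
{'clock': 0.0, 'qpos': array([ 1.15063601e+00,  3.53653067e-01,  1.63414173e+00, -1.54604699e-05,
        1.15519267e+00, -2.37637865e-03]), 'qvel': array([-3.05657210e-04, -9.16466067e-04,  3.73509108e-04,  3.19711600e-04,
       -9.89816838e-05,  8.91068761e-04]), 'joint_efforts': array([ 6.53367060e-04, -6.05246472e+01, -3.42065620e+01,  1.43457351e-04,
        9.15819575e-03,  3.80332301e-05]), 'eef_pos': array([253.47714964, 571.03289099, 403.95519045]), 'tcp_rot': array([-3.14019782e+00,  1.08210171e-05,  2.72381498e+00]), 'contact_force': array([ 0.13748231, -0.24705771,  0.14318881]), 'wrist_torque': array([ 0.03148318, -0.02538523,  0.0397187 ]), 'opening': 1.0016488253477513}
kit_tray top [([513.0, -193.0, -2.0], 0.61), ([591.0, 86.0, 1.0], 0.26), ([571.0, 226.0, 3.0], 0.16)]
kit_tray scene [([513.0, -191.0, -1.0], 0.71)]
bracket top [([489.0, -269.0, -2.0], 0.93)]
bracket scene [([486.0, -269.0, -4.0], 0.87)]
fixings_box top [([510.0, -111.0, 5.0], 0.74)]
fixings_box scene [([509.0, -112.0, 1.0], 0.76)]
clip top [([473.0, 150.0, 5.0], 0.85)]
clip scene [([470.0, 153.0, 1.0], 0.62)]
long_bolt top [([473.0, 248.0, -1.0], 0.77)]
long_bolt scene [([476.0, 252.0, 2.0], 0.7)]
plain_nut top [([592.0, 84.0, 4.0], 0.44)]
plain_nut scene [([594.0, 85.0, 5.0], 0.62)]
flanged_nut top [([491.0, 68.0, 2.0], 0.57)]
flanged_nut scene [([486.0, 68.0, 1.0], 0.58)]
short_bolt top [([573.0, 225.0, 6.0], 0.65), ([472.0, 148.0, 4.0], 0.31)]
short_bolt scene [([568.0, 223.0, 5.0], 0.51)]
```

View pics/t0.png

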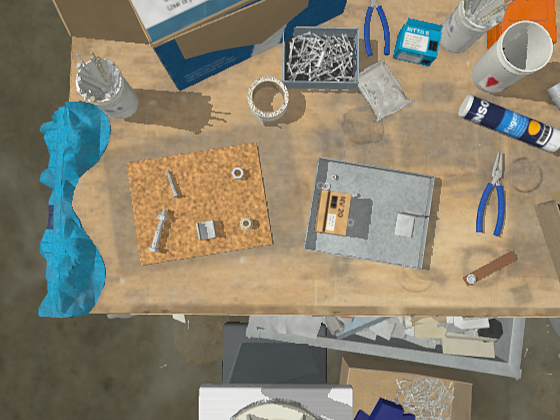

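View pics/s0.png

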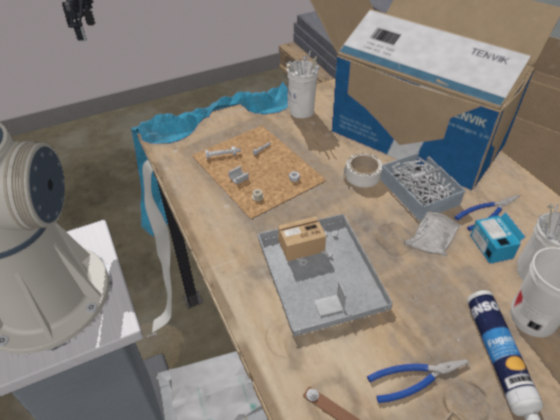

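```bash
python3 - <<'E'
from h import *
import pickle
f,g=pickle.load(open('f0.pkl','rb'))
im=f['img'][:,:,::-1]
cv2.imwrite('pics/a.png',cv2.resize(im[135:275,120:280],None,fx=4.3,fy=4.3,interpolation=cv2.INTER_CUBIC)[:600])
cv2.imwrite('pics/b.png',cv2.resize(im[145:280,295:445],None,fx=4.4,fy=4.4,interpolation=cv2.INTER_CUBIC)[:600])
print(f['fx'],f['fy'],f['R'],f['t'])
E
```

```text
467.57933019050324 467.57933019050324 [[ 0.01102844 -0.99983092  0.01471417]
 [-0.99735469 -0.01205604 -0.07168171]
 [ 0.07184698 -0.01388471 -0.99731902]] [ -8.40973901 513.94751084 957.01681653]
```

View pics/a.png

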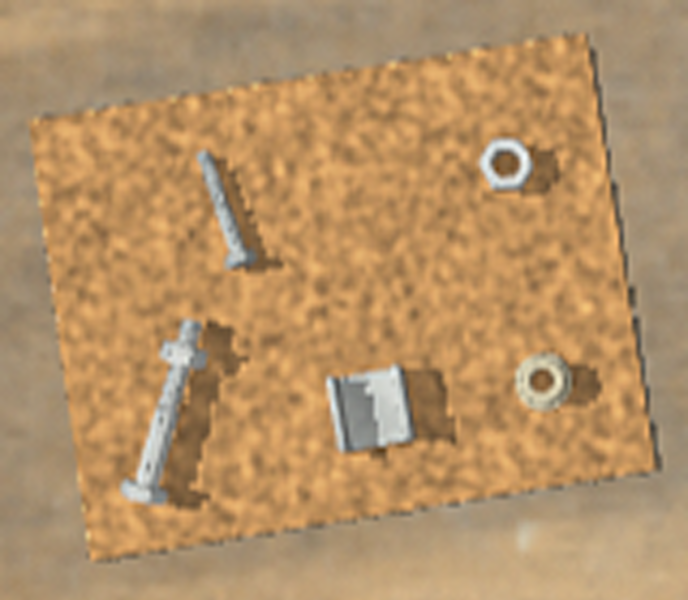

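View pics/b.png

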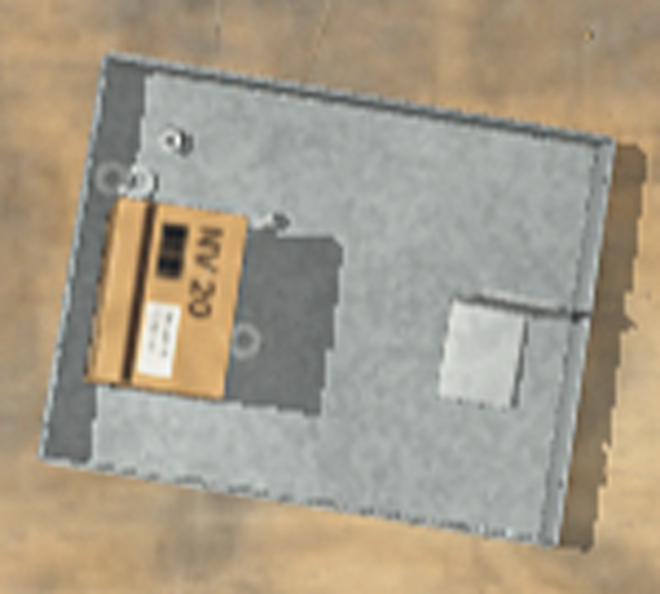

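```bash
cat >> h.py <<'E'
def crop_ray(f,off,s,u,v,z):
    return ray(f,(u+.5)/s-.5+off[0],(v+.5)/s-.5+off[1],z)
E
python3 - <<'E'
from h import *
import pickle
f,g=pickle.load(open('f0.pkl','rb'))
A=lambda u,v,z: crop_ray(f,(120,135),4.3,u,v,z)
B=lambda u,v,z: crop_ray(f,(295,145),4.4,u,v,z)
R=np.array(f['R']);print('cam',-R.T@np.array(f['t']))
def q(n,P):
    P=np.array(P); c=P.mean(0); print(n,'c',c.round(1),'edges',[round(float(np.linalg.norm(P[i]-P[(i+1)%len(P)])),1) for i in range(len(P))],'ang',[round(float(np.arctan2(*(P[(i+1)%len(P)]-P[i])[[1,0]])),3) for i in range(len(P))])
q('tray',[B(*p,22) for p in [(105,55),(613,138),(557,548),(42,460)]])
q('box',[B(*p,51) for p in [(118,197),(246,214),(225,398),(88,382)]])
q('foot',[B(*p,5) for p in [(455,303),(524,310),(516,407),(440,398)]])
q('clip',[A(*p,21) for p in [(328,380),(402,367),(411,442),(340,451)]])
q('nut',[A(505,165,16)]*2); q('fl',[A(543,381,11)]*2)
q('bolt',[A(190,322,14),A(143,492,14)]); q('short',[A(205,155,10),A(240,262,10)])
E
```

```text
cam [443.92193723  11.07575555 991.41545077]
tray c [ 513.  -192.4   22. ] edges [245.8, 196.9, 245.8, 195.0] ang [-1.721, 2.994, 1.413, -0.148]
box c [ 510.7 -112.6   51. ] edges [59.5, 85.3, 63.2, 86.3] ang [-1.691, 3.028, 1.466, -0.155]
foot c [ 488.3 -270.4    5. ] edges [33.5, 47.0, 36.9, 46.5] ang [-1.66, 3.049, 1.465, -0.164]
clip c [472.8 147.5  21. ] edges [36.1, 36.4, 34.3, 34.7] ang [-1.384, -3.002, 1.708, 0.19]
nut c [593.3  85.2  16. ] edges [0.0, 0.0] ang [0.0, 0.0]
fl c [488.2  65.2  11. ] edges [0.0, 0.0] ang [0.0, 0.0]
bolt c [473.4 247.   14. ] edges [85.0, 85.0] ang [2.901, -0.241]
short c [571.  223.5  10. ] edges [55.7, 55.7] ang [-2.802, 0.339]
```

```bash
cat >> h.py <<'E'
def plan(*targets,pose=None):
    """targets (x,y,zTCP,yaw), all relative to the present pose"""
    s=r.sense(); p=s['eef_pos']; yaw=s['tcp_rot'][2]
    from scipy.spatial.transform import Rotation as Ro
    R=Ro.from_euler('xyz',s['tcp_rot']).as_matrix()
    print('pose',p.round(1),s['tcp_rot'].round(4),'open',round(s['opening'],3),'F',np.round(s['contact_force'],1),'t',s['clock'])
    for t in targets:
        d=np.array(t[:3])-p; dt=R.T@d/1000
        dy=(t[3]-yaw+np.pi)%(2*np.pi)-np.pi
        print('xyz %.4f %.4f %.4f tw %.4f  dist %.0f rows %.1f turnrows %.1f'%(*dt,-dy/np.pi,np.linalg.norm(d),np.linalg.norm(d)/41.7,abs(dy)/.125))
E
python3 -c "
from h import *
plan((473,149,300,3.306))"
```

```text
pose [253.6 571.3 404.7] [3.1415 0.     2.7238] open 1.002 F [ 0.5 -0.4 -0.4] t 0.9
xyz -0.3718 -0.2969 0.1047 tw -0.1853  dist 487 rows 11.7 turnrows 4.7
```

apply_moves(
  motion="0.3 -0.372 -0.297 0.105 -0.185;0.3 -0.372 -0.297 0.105 -0.185;0.3 -0.372 -0.297 0.105 -0.185;0.3 -0.372 -0.297 0.105 -0.185;0.3 -0.372 -0.297 0.105 -0.185;0.3 -0.372 -0.297 0.105 -0.185;0.3 -0.372 -0.297 0.105 -0.185;0.3 -0.372 -0.297 0.105 -0.185;0.3 -0.372 -0.297 0.105 -0.185;0.3 -0.372 -0.297 0.105 -0.185;0.3 -0.372 -0.297 0.105 -0.185;0.3 -0.372 -0.297 0.105 -0.185;0.3 -0.372 -0.297 0.105 -0.185;0.3 -0.372 -0.297 0.105 -0.185;0.3 -0.372 -0.297 0.105 -0.185;0.3 -0.372 -0.297 0.105 -0.185",
  squeeze=40,
)

```text
clock: 2.23
eef_pos: [472.8, 149.7, 299.9]
tcp_rot: [3.141, 0.0, -2.977]
contact_force: [-0.4, -0.6, -0.2]
opening: 0.645
```

```bash
python3 -c "
from h import *
f=save('wrist','w1.png')
plan((473,149,176,3.306))
for p in [(473,149,21),(473,149,3)]: print(proj(f,p))
print(f['fx'],f['R'],f['t'])
import pickle; pickle.dump(f,open('w1.pkl','wb'))"
```

```text
pose [472.8 149.9 300. ] [ 3.1414e+00  5.0000e-04 -2.9768e+00] open 0.652 F [-0.   0.6 -0.5] t 2.2833
xyz -0.0000 -0.0009 0.1240 tw 0.0001  dist 124 rows 3.0 turnrows 0.0
(np.float64(274.7937215914743), np.float64(204.28828997198625))
(np.float64(274.84169022752496), np.float64(198.1766019410558))
322.0909172331134 [[-1.64289248e-01  9.86412144e-01  3.53627185e-04]
 [ 9.43024158e-01  1.56957703e-01  2.93376408e-01]
 [ 2.89334547e-01  4.85320684e-02 -9.55996945e-01]] [ -69.98605986 -476.36000725  134.40859978]
```

View pics/w1.png

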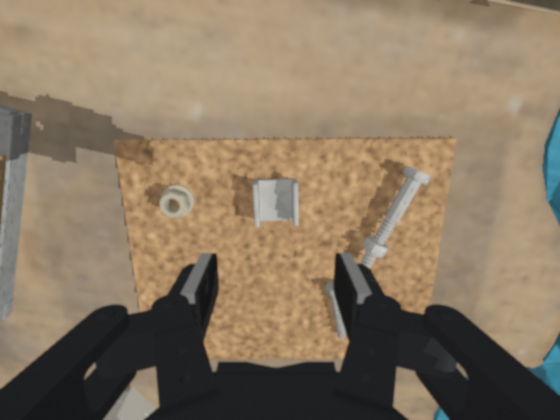

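```bash
python3 - <<'E'
from h import *
im=cv2.imread('pics/w1.png')
cv2.imwrite('pics/w1c.png',cv2.resize(im[155:275,150:300+0],None,fx=5,fy=5,interpolation=cv2.INTER_CUBIC)[:600])
cv2.imwrite('pics/w1b.png',cv2.resize(im[155:275,340:450],None,fx=5,fy=5,interpolation=cv2.INTER_CUBIC))
E
```

```text
(no output)
```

View pics/w1c.png

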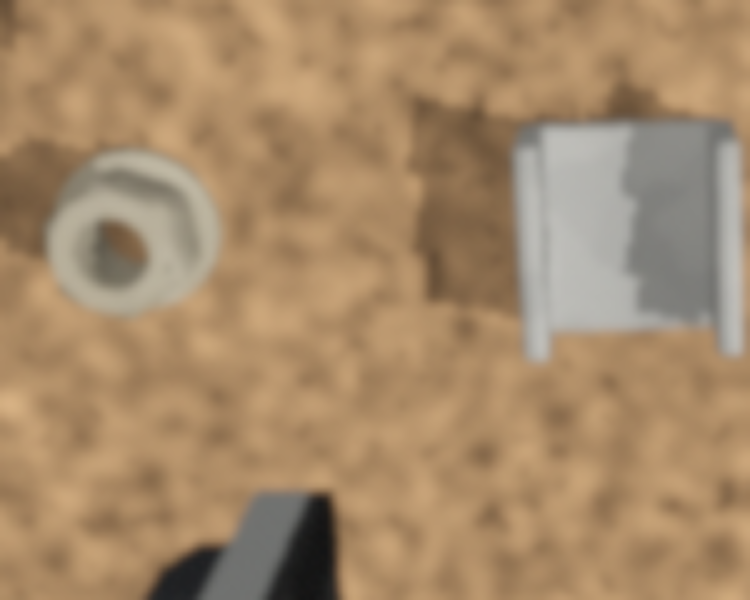

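View pics/w1b.png

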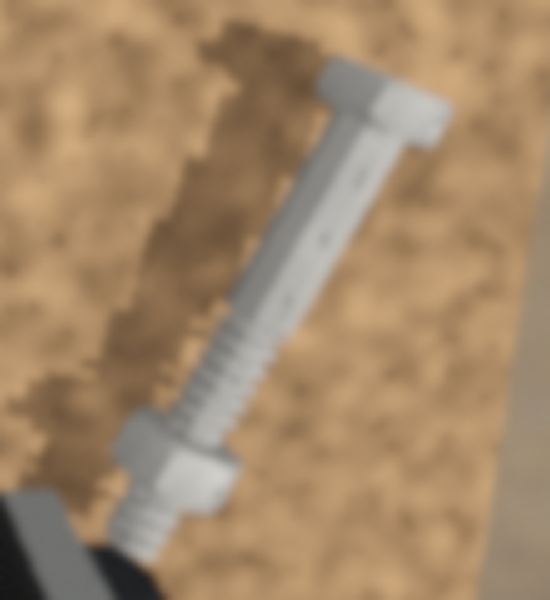

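```bash
python3 - <<'E'
from h import *
import pickle
f=pickle.load(open('w1.pkl','rb'))
A=lambda u,v,z: crop_ray(f,(150,155),5,u,v,z)
B=lambda u,v,z: crop_ray(f,(340,155),5,u,v,z)
P=np.array([A(514,152,21),A(742,140,21),A(742,354,21),A(530,360,21)])
print(P.round(1),P.mean(0).round(1))
print('fl flange',A(133,232,5).round(1),'top',A(110,252,19).round(1))
a,b=B(385,100,13),B(140,535,13); c=B(178,460,13)
print(a.round(1),b.round(1),c.round(1),(a+b)/2,np.linalg.norm(a-b),np.arctan2(*(a-b)[[1,0]]))
E
```

```text
[[460.2 129.   21. ]
 [452.4 164.1  21. ]
 [487.7 170.7  21. ]
 [494.4 136.6  21. ]] [473.7 150.1  21. ]
fl flange [488.7  66.5   5. ] top [487.9  66.8  19. ]
[432. 258.  13.] [513.8 238.2  13. ] [498.8 241.1  13. ] [472.9020732 248.0779863  13.       ] 84.20423304484206 2.9040168879896107
```

apply_moves(
  motion="0.3 0 0 0.04 -0.005;0.3 0 0 0.08 -0.005;0.3 0 0 0.11 -0.005;0.3 0 0 0.122 -0.005;0.3 0 0 0.122 -0.005;-0.5 0 0 0.122 -0.005;-0.5 0 0 0.122 -0.005;-0.5 0 0 0.122 -0.005;-0.5 0 0 0.122 -0.005;-0.5 0 0 0.122 -0.005;-0.5 0 0 0.122 -0.005;-0.5 0 0 0.122 -0.005;-0.5 0 0 0.122 -0.005;-0.5 0 0 0.122 -0.005",
  squeeze=40,
)

```text
clock: 3.45
eef_pos: [473.5, 149.0, 178.7]
tcp_rot: [3.141, 0.002, -2.963]
contact_force: [-1.4, 0.8, 9.0]
opening: 0.408
```

```bash
python3 -c "
from h import *
f=save('wrist','w2.png')
plan((499.5,-191,290,1.42),(473,150,290,1.42))"
```

```text
pose [473.6 149.1 178.7] [ 3.1412e+00  1.7000e-03 -2.9627e+00] open 0.411 F [-0.4  1.2  7.9] t 3.5
xyz 0.0348 -0.3392 -0.1115 tw 0.6050  dist 359 rows 8.6 turnrows 15.2
xyz 0.0002 0.0011 -0.1113 tw 0.6050  dist 111 rows 2.7 turnrows 15.2
```

View pics/w2.png

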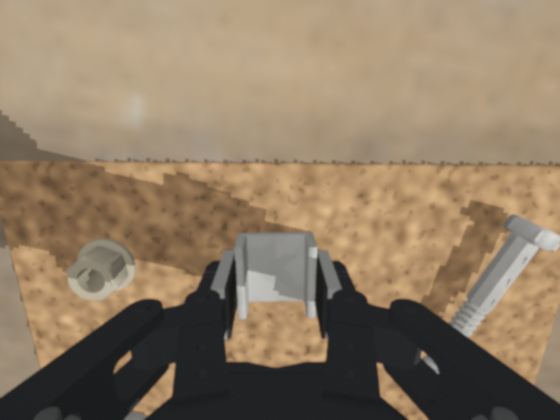

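apply_moves(
  motion="-0.5 0 0 -0.04 0;-0.5 0 0 -0.08 0;-0.5 0 0 -0.111 0;-0.5 0.035 -0.339 -0.111 0.605;-0.5 0.035 -0.339 -0.111 0.605;-0.5 0.035 -0.339 -0.111 0.605;-0.5 0.035 -0.339 -0.111 0.605;-0.5 0.035 -0.339 -0.111 0.605;-0.5 0.035 -0.339 -0.111 0.605;-0.5 0.035 -0.339 -0.111 0.605;-0.5 0.035 -0.339 -0.111 0.605;-0.5 0.035 -0.339 -0.111 0.605;-0.5 0.035 -0.339 -0.111 0.605;-0.5 0.035 -0.339 -0.111 0.605;-0.5 0.035 -0.339 -0.111 0.605;-0.5 0.035 -0.339 -0.111 0.605;-0.5 0.035 -0.339 -0.111 0.605;-0.5 0.035 -0.339 -0.111 0.605;-0.5 0.035 -0.339 -0.111 0.605;-0.5 0.035 -0.339 -0.111 0.605",
)

```text
clock: 5.17
eef_pos: [498.9, -191.0, 288.9]
tcp_rot: [3.141, 0.0, 1.419]
contact_force: [0.2, 0.0, -0.1]
opening: 0.41
```

```bash
python3 -c "
from h import *
f=save('wrist','w3.png')
import pickle; pickle.dump(f,open('w3.pkl','wb'))
print(spotter.place_of('bracket','wrist')[:2],spotter.place_of('fixings_box','wrist')[:2])
plan((499.5,-191,177,1.42))"
```

```text
[] [{'point': [512.8, -113.7, 4.9], 'conf': 0.79}]
pose [ 499.  -191.   288.8] [3.1414e+00 1.0000e-04 1.4215e+00] open 0.409 F [ 0.4 -0.  -1.1] t 5.3167
xyz 0.0001 0.0005 0.1118 tw 0.0005  dist 112 rows 2.7 turnrows 0.0
```

View pics/w3.png

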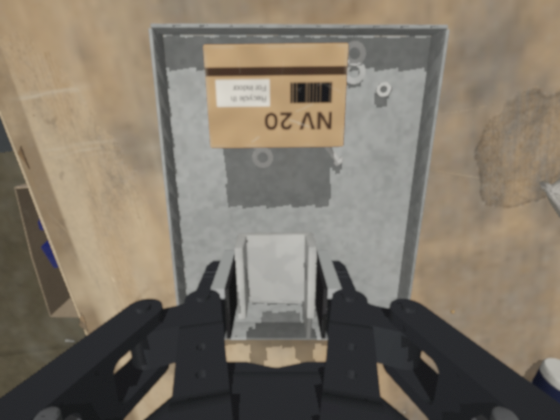

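apply_moves(
  motion="-0.5 0 0 0.04 0;-0.5 0 0 0.08 0;-0.5 0 0 0.1 0;-0.5 0 0 0.108 0;-0.5 0 0 0.112 0;-0.5 0 0 0.112 0;-0.5 0 0 0.112 0;0.2 0 0 0.112 0;0.2 0 0 0.112 0;0.2 0 0 0.112 0;0.2 0 0 0.112 0;0.2 0 0 0.112 0;0.2 0 0 0.09 0;0.2 0 0 0.05 0;0.2 0 0 0.01 0;0.2 0 0 -0.03 0;0.2 0 0 -0.03 0",
)

```text
clock: 6.73
eef_pos: [501.3, -191.8, 326.0]
tcp_rot: [3.131, 0.002, 1.42]
contact_force: [2.0, 0.1, 0.9]
opening: 0.6
```

```bash
python3 -c "
from h import *
f=save('wrist','w4.png');save('top','t4.png')
for n in ['clip','bracket','fixings_box']: print(n,spotter.place_of(n,'top')[:2])
plan((473,248,300,2.904+3.14159),(488,66.5,300,1.42))"
```

```text
clip [{'point': [497.1, -194.0, 0.3], 'conf': 0.53}, {'point': [572.1, 225.4, 4.8], 'conf': 0.47}]
bracket []
fixings_box [{'point': [509.6, -110.3, 3.4], 'conf': 0.59}]
pose [ 498.4 -190.7  317.4] [-3.1394e+00 -5.0000e-04  1.4201e+00] open 0.599 F [ 1.  -0.6  0.2] t 6.9833
xyz 0.4299 -0.0910 0.0178 tw 0.5277  dist 440 rows 10.5 turnrows 13.3
xyz 0.2527 -0.0489 0.0177 tw 0.0000  dist 258 rows 6.2 turnrows 0.0
```

View pics/w4.png

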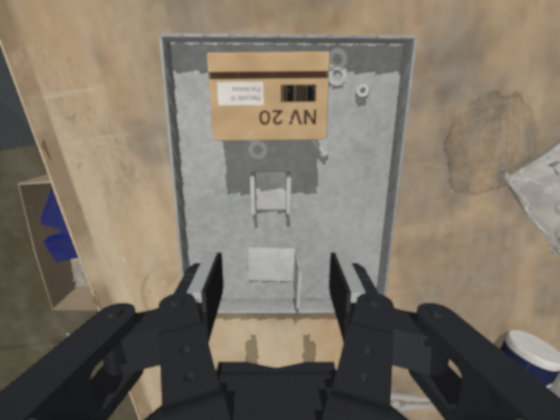

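apply_moves(
  motion="0.05 0.43 -0.091 0.018 -0.4723;0.05 0.43 -0.091 0.018 -0.4723;0.05 0.43 -0.091 0.018 -0.4723;0.05 0.43 -0.091 0.018 -0.4723;0.05 0.43 -0.091 0.018 -0.4723;0.05 0.43 -0.091 0.018 -0.4723;0.05 0.43 -0.091 0.018 -0.4723;0.05 0.43 -0.091 0.018 -0.4723;0.05 0.43 -0.091 0.018 -0.4723;0.05 0.43 -0.091 0.018 -0.4723;0.05 0.43 -0.091 0.018 -0.4723;0.05 0.43 -0.091 0.018 -0.4723;0.05 0.43 -0.091 0.06 -0.4723;0.05 0.43 -0.091 0.06 -0.4723;0.05 0.43 -0.091 0.06 -0.4723;0.05 0.43 -0.091 0.06 -0.4723",
)

```text
clock: 8.32
eef_pos: [473.5, 247.5, 258.3]
tcp_rot: [-3.14, -0.002, 2.903]
contact_force: [-0.1, -0.3, -0.3]
opening: 0.526
```

```bash
python3 -c "
from h import *
f=save('wrist','w5.png')
import pickle; pickle.dump(f,open('w5.pkl','wb'))
plan((473,248,179,2.904))
print(proj(f,(473,248,13)))"
```

```text
pose [473.9 247.6 259.1] [-3.1414e+00 -2.0000e-04  2.9029e+00] open 0.526 F [ 1.  -0.2  0.4] t 8.3667
xyz 0.0010 0.0001 0.0801 tw -0.0004  dist 80 rows 1.9 turnrows 0.0
(np.float64(276.82779164863075), np.float64(217.89085234371728))
```

View pics/w5.png

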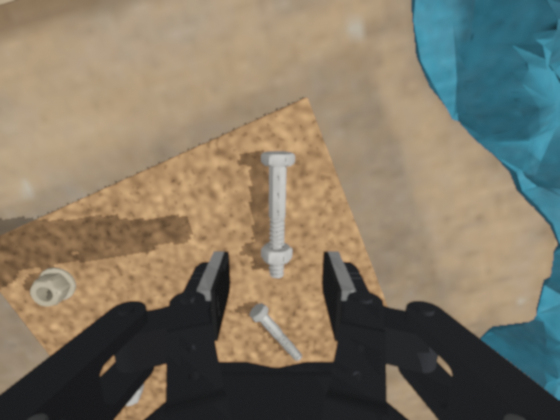

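apply_moves(
  motion="0.05 0 0 0.04 0;0.05 0 0 0.07 0;0.05 0 0 0.08 0;0.05 0 0 0.08 0;-0.9 0 0 0.08 0;-0.9 0 0 0.08 0;-0.9 0 0 0.08 0;-0.9 0 0 0.08 0;-0.9 0 0 0.08 0;-0.9 0 0 0.08 0;-0.9 0 0 0.08 0;-0.9 0 0 0.08 0;-0.9 0 0 0.08 0;-0.9 0 0 0.08 0",
  squeeze=50,
)

```text
clock: 9.53
eef_pos: [474.5, 248.2, 180.7]
tcp_rot: [3.14, 0.002, 2.904]
contact_force: [-0.6, -1.3, 7.6]
opening: 0.23
```

```bash
python3 -c "
from h import *
f=save('wrist','w6.png')
plan((559,-200,260,1.42))"
```

```text
pose [474.5 248.1 180.7] [3.1397e+00 2.5000e-03 2.9038e+00] open 0.229 F [ 0.1 -1.7  7.8] t 9.5833
xyz -0.1879 -0.4155 -0.0797 tw 0.4723  dist 463 rows 11.1 turnrows 11.9
```

View pics/w6.png

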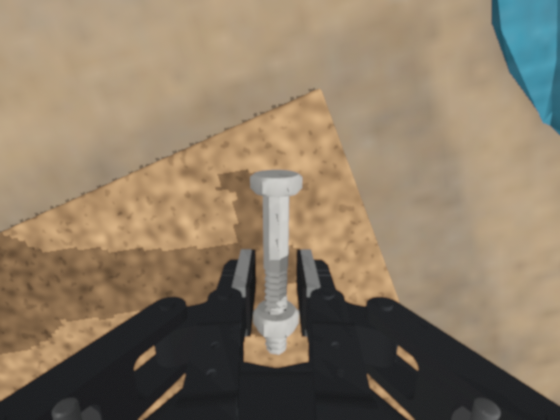

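apply_moves(
  motion="-0.9 0 0 -0.04 0;-0.9 0 0 -0.08 0;-0.9 0 0 -0.1 0;-0.9 -0.188 -0.415 -0.1 0.472;-0.9 -0.188 -0.415 -0.1 0.472;-0.9 -0.188 -0.415 -0.1 0.472;-0.9 -0.188 -0.415 -0.1 0.472;-0.9 -0.188 -0.415 -0.1 0.472;-0.9 -0.188 -0.415 -0.1 0.472;-0.9 -0.188 -0.415 -0.1 0.472;-0.9 -0.188 -0.415 -0.1 0.472;-0.9 -0.188 -0.415 -0.1 0.472;-0.9 -0.188 -0.415 -0.1 0.472;-0.9 -0.188 -0.415 -0.1 0.472;-0.9 -0.188 -0.415 -0.1 0.472;-0.9 -0.188 -0.415 -0.1 0.472;-0.9 -0.188 -0.415 -0.1 0.472;-0.9 -0.188 -0.415 -0.1 0.472;-0.9 -0.188 -0.415 -0.1 0.472",
)

```text
clock: 11.17
eef_pos: [558.5, -198.6, 279.0]
tcp_rot: [-3.142, -0.0, 1.425]
contact_force: [0.7, 0.1, -0.7]
opening: 0.23
```

```bash
python3 -c "
from h import *
f=save('wrist','w7.png')
plan((559,-200,177,1.42))"
```

```text
pose [ 558.5 -198.6  279. ] [-3.1416e+00 -1.0000e-04  1.4245e+00] open 0.232 F [-0.7  0.6 -0.7] t 11.2167
xyz -0.0013 0.0007 0.1020 tw 0.0014  dist 102 rows 2.4 turnrows 0.0
```

View pics/w7.png

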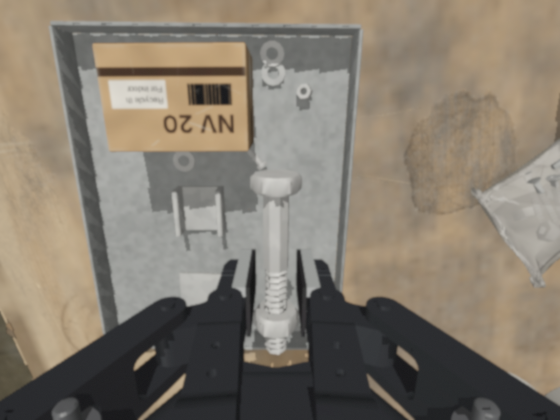

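apply_moves(
  motion="-0.9 -0.001 0.001 0.04 0;-0.9 -0.001 0.001 0.08 0;-0.9 -0.001 0.001 0.094 0;-0.9 -0.001 0.001 0.099 0;-0.9 -0.001 0.001 0.101 0;-0.9 -0.001 0.001 0.101 0;-0.9 -0.001 0.001 0.101 0;-0.2 -0.001 0.001 0.101 0;-0.2 -0.001 0.001 0.101 0;-0.2 -0.001 0.001 0.101 0;-0.2 -0.001 0.001 0.101 0;-0.2 -0.001 0.001 0.101 0;-0.2 -0.001 0.001 0.09 0;-0.2 -0.001 0.001 0.05 0;-0.2 -0.001 0.001 0.01 0;-0.2 -0.001 0.001 -0.03 0;-0.2 -0.001 0.001 -0.03 0;-0.2 -0.001 0.001 -0.03 0;-0.2 -0.001 0.001 -0.03 0",
)

```text
clock: 12.8
eef_pos: [559.1, -200.8, 309.1]
tcp_rot: [3.141, 0.0, 1.421]
contact_force: [-0.0, -0.4, -1.1]
opening: 0.404
```

```bash
python3 -c "
from h import *
f=save('wrist','w8.png')
import pickle; pickle.dump(f,open('w8.pkl','wb'))
plan((593.5,85.2,300,1.42),(593.5,85.2,300,2.1))"
```

```text
pose [ 558.9 -200.7  308.1] [-3.1402e+00 -3.0000e-04  1.4210e+00] open 0.399 F [0.1 0.  0.5] t 12.85
xyz 0.2879 -0.0084 0.0082 tw 0.0003  dist 288 rows 6.9 turnrows 0.0
xyz 0.2879 -0.0084 0.0082 tw -0.2161  dist 288 rows 6.9 turnrows 5.4
```

View pics/w8.png

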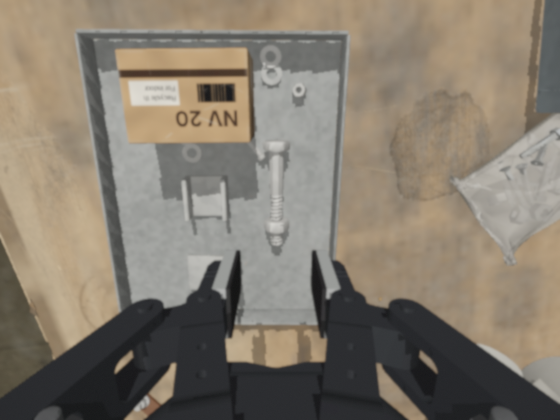

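apply_moves(
  motion="-0.1 0.288 -0.008 0.008 0;-0.1 0.288 -0.008 0.008 0;-0.1 0.288 -0.008 0.008 0;-0.1 0.288 -0.008 0.008 0;-0.1 0.288 -0.008 0.008 0;-0.1 0.288 -0.008 0.008 0;-0.1 0.288 -0.008 0.05 0;-0.1 0.288 -0.008 0.05 0;-0.1 0.288 -0.008 0.05 0;-0.1 0.288 -0.008 0.05 0;-0.1 0.288 -0.008 0.05 0",
)

```text
clock: 13.77
eef_pos: [594.5, 83.9, 258.5]
tcp_rot: [-3.14, 0.001, 1.42]
contact_force: [-0.4, -0.1, -0.2]
opening: 0.451
```

```bash
python3 -c "
from h import *
f=save('wrist','w9.png')
import pickle; pickle.dump(f,open('w9.pkl','wb'))
u,v=proj(f,(593.5,85.2,16)); print(u,v); u=int(u);v=int(v)
im=cv2.imread('pics/w9.png')
print(u-50,v-40); cv2.imwrite('pics/w9c.png',cv2.resize(im[v-40:v+40,u-50:u+50],None,fx=7,fy=7,interpolation=cv2.INTER_CUBIC))
plan((593.5,85.2,178,1.42))"
```

```text
274.5492081049391 217.2385624262719
224 177
pose [594.7  83.7 259.1] [3.1415e+00 3.0000e-04 1.4198e+00] open 0.449 F [-0.  -0.2  0.4] t 13.8167
xyz 0.0014 -0.0014 0.0811 tw -0.0001  dist 81 rows 1.9 turnrows 0.0
```

View pics/w9c.png

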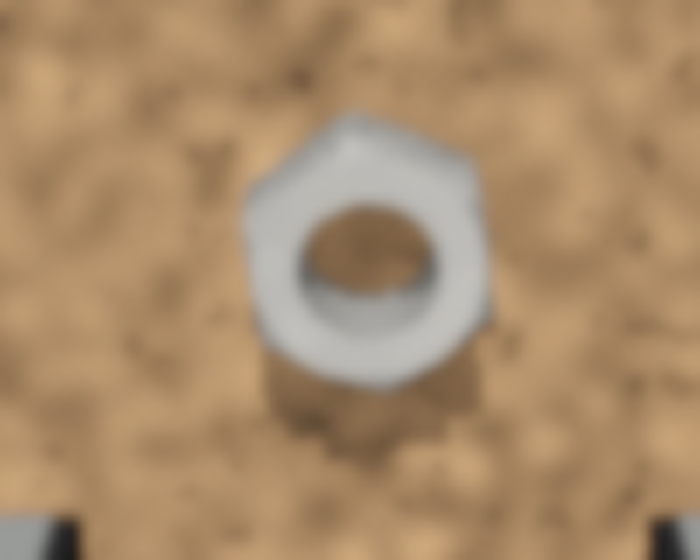

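```bash
python3 -c "
from h import *
import pickle; f=pickle.load(open('w9.pkl','rb'))
X=crop_ray(f,(224,177),7,367,268,16);print(X)
for p in [(243,210),(258,335),(478,165),(490,315)]: print(crop_ray(f,(224,177),7,*p,16))
plan((X[0],X[1],178,1.5))"
```

```text
[594.75362402  86.77535729  16.        ]
[583.62832774  94.51406994  16.        ]
[582.95528636  81.40545471  16.        ]
[607.01841473  95.65280161  16.        ]
[606.11193763  80.08282789  16.        ]
pose [594.7  83.7 259.1] [3.1415e+00 3.0000e-04 1.4198e+00] open 0.449 F [-0.  -0.2  0.4] t 13.8167
xyz 0.0031 -0.0004 0.0811 tw -0.0255  dist 81 rows 1.9 turnrows 0.6
```

apply_moves(
  motion="-0.1 0.003 0 0.04 -0.03;-0.1 0.003 0 0.07 -0.03;-0.1 0.003 0 0.081 -0.03;-0.1 0.003 0 0.081 -0.03;-0.1 0.003 0 0.081 -0.03;-0.8 0.003 0 0.081 -0.03;-0.8 0.003 0 0.081 -0.03;-0.8 0.003 0 0.081 -0.03;-0.8 0.003 0 0.081 -0.03;-0.8 0.003 0 0.081 -0.03;-0.8 0.003 0 0.081 -0.03;-0.8 0.003 0 0.081 -0.03;-0.8 0.003 0 0.081 -0.03;-0.8 0.003 0 0.081 -0.03",
  squeeze=40,
)

```text
clock: 14.98
eef_pos: [595.5, 87.6, 179.0]
tcp_rot: [3.14, 0.0, 1.515]
contact_force: [-0.4, -3.1, 7.2]
opening: 0.264
```

```bash
python3 -c "
from h import *
f=save('wrist','w10.png')
plan((440,-182,280,2.99))"
```

```text
pose [595.5  87.6 179. ] [3.1397e+00 3.0000e-04 1.5152e+00] open 0.261 F [-0.1 -3.1  6.9] t 15.0333
xyz -0.2779 -0.1401 -0.1012 tw -0.4694  dist 327 rows 7.8 turnrows 11.8
```

View pics/w10.png

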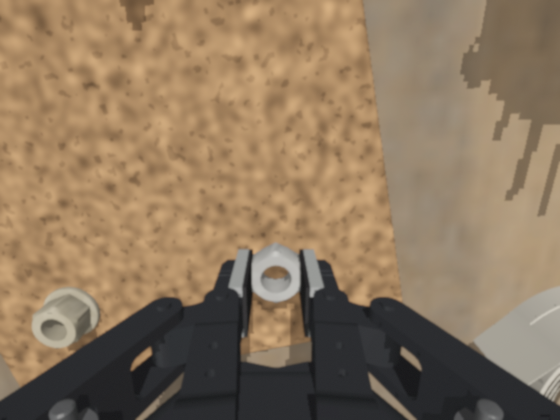

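Gripped on the flats (opening 0.26 ≈ 22 mm). Lift and carry to the front of the clip.

apply_moves(
  motion="-0.8 0 0 -0.04 0;-0.8 0 0 -0.08 0;-0.8 0 0 -0.101 0;-0.8 -0.278 -0.14 -0.101 -0.469;-0.8 -0.278 -0.14 -0.101 -0.469;-0.8 -0.278 -0.14 -0.101 -0.469;-0.8 -0.278 -0.14 -0.101 -0.469;-0.8 -0.278 -0.14 -0.101 -0.469;-0.8 -0.278 -0.14 -0.101 -0.469;-0.8 -0.278 -0.14 -0.101 -0.469;-0.8 -0.278 -0.14 -0.101 -0.469;-0.8 -0.278 -0.14 -0.101 -0.469;-0.8 -0.278 -0.14 -0.101 -0.469;-0.8 -0.278 -0.14 -0.101 -0.469;-0.8 -0.278 -0.14 -0.101 -0.469;-0.8 -0.278 -0.14 -0.101 -0.469;-0.8 -0.278 -0.14 -0.101 -0.469;-0.8 -0.278 -0.14 -0.101 -0.469;-0.8 -0.278 -0.14 -0.101 -0.469",
)

```text
clock: 16.62
eef_pos: [439.7, -181.7, 278.9]
tcp_rot: [-3.142, 0.0, 2.987]
contact_force: [-0.5, 1.0, -0.7]
opening: 0.257
```

```bash
python3 -c "
from h import *
f=save('wrist','w11.png')
plan((440,-182,177,2.99))"
```

```text
pose [ 439.7 -181.7  278.8] [-3.1415e+00  2.0000e-04  2.9871e+00] open 0.262 F [-0.4 -0.7  0.1] t 16.6667
xyz -0.0003 -0.0002 0.1019 tw -0.0009  dist 102 rows 2.4 turnrows 0.0
```

View pics/w11.png

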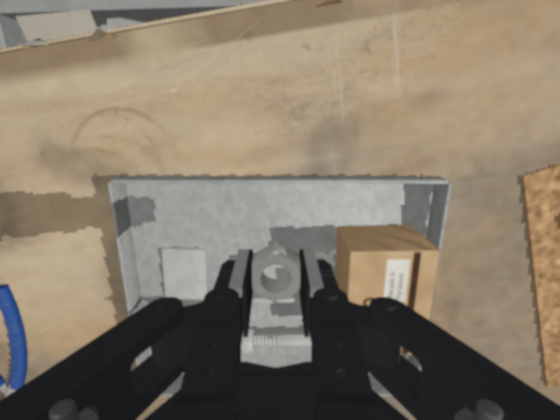

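apply_moves(
  motion="-0.8 0 0 0.04 0;-0.8 0 0 0.08 0;-0.8 0 0 0.095 0;-0.8 0 0 0.099 0;-0.8 0 0 0.101 0;-0.8 0 0 0.101 0;-0.8 0 0 0.101 0;-0.1 0 0 0.101 0;-0.1 0 0 0.101 0;-0.1 0 0 0.101 0;-0.1 0 0 0.101 0;-0.1 0 0 0.101 0;-0.1 0 0 0.09 0;-0.1 0 0 0.05 0;-0.1 0 0 0.01 0;-0.1 0 0 -0.03 0;-0.1 0 0 -0.03 0;-0.1 0 0 -0.03 0;-0.1 0 0 -0.03 0",
)

```text
clock: 18.25
eef_pos: [439.4, -181.6, 309.1]
tcp_rot: [-3.141, 0.001, 2.989]
contact_force: [-0.4, -0.6, -0.8]
opening: 0.45
```

```bash
python3 -c "
from h import *
f=save('wrist','w12.png')
plan((488.2,66.5,260,2.99))"
```

```text
pose [ 439.2 -181.6  308.3] [ 3.1413e+00 -1.1000e-03  2.9885e+00] open 0.451 F [-0.8  0.1 -0.3] t 18.3
xyz -0.0107 0.2526 0.0483 tw -0.0005  dist 257 rows 6.2 turnrows 0.0
```

View pics/w12.png

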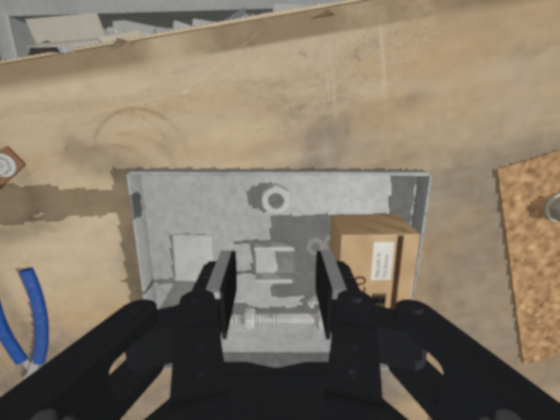

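apply_moves(
  motion="-0.05 -0.011 0.253 0.048 0;-0.05 -0.011 0.253 0.048 0;-0.05 -0.011 0.253 0.048 0;-0.05 -0.011 0.253 0.048 0;-0.05 -0.011 0.253 0.048 0;-0.05 -0.011 0.253 0.048 0;-0.05 -0.011 0.253 0.048 0;-0.05 -0.011 0.253 0.048 0;-0.05 -0.011 0.253 0.048 0;-0.05 -0.011 0.253 0.048 0;-0.05 -0.011 0.253 0.048 0",
)

```text
clock: 19.22
eef_pos: [488.9, 65.3, 260.5]
tcp_rot: [-3.141, -0.001, 2.987]
contact_force: [-0.3, -0.4, 0.3]
opening: 0.476
```

```bash
python3 -c "
from h import *
f=save('wrist','w13.png')
import pickle; pickle.dump(f,open('w13.pkl','wb'))
u,v=proj(f,(488.2,66.5,12)); print(u,v); u=int(u);v=int(v)
im=cv2.imread('pics/w13.png')
print(u-50,v-40); cv2.imwrite('pics/w13c.png',cv2.resize(im[v-40:v+40,u-50:u+50],None,fx=7,fy=7,interpolation=cv2.INTER_CUBIC))
plan((488.2,66.5,180,2.99))"
```

```text
277.5302601799236 215.86110216319275
227 175
pose [489.   65.3 260.7] [-3.1414e+00 -3.0000e-04  2.9868e+00] open 0.476 F [-0.7 -0.   0.2] t 19.2667
xyz 0.0009 0.0011 0.0807 tw -0.0010  dist 81 rows 1.9 turnrows 0.0
```

View pics/w13c.png

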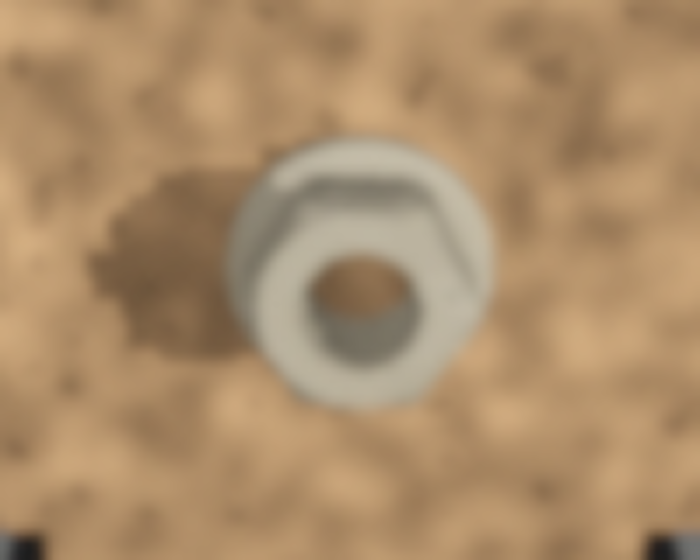

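```bash
python3 -c "
from h import *
import pickle; f=pickle.load(open('w13.pkl','rb'))
C=lambda u,v,z:crop_ray(f,(227,175),7,u,v,z)
P=np.array([C(*p,19) for p in [(298,208),(420,206),(478,292),(415,400),(300,400),(255,300)]])
print(P.round(1),P.mean(0))
n=6
print([round(float(np.degrees(np.arctan2(*(P[(i+1)%6]-P[i])[[1,0]]))),1) for i in range(6)],[round(float(np.linalg.norm(P[(i+1)%6]-P[i])),1) for i in range(6)])
print('hole top',C(362,310,19),'flange',C(362,268,5))
plan((488.4,66.5,180,2.47))"
```

```text
[[476.7  62.4  19. ]
 [478.3  74.2  19. ]
 [488.   78.6  19. ]
 [498.3  70.8  19. ]
 [496.5  59.5  19. ]
 [485.4  56.8  19. ]] [487.21107045  67.04231994  19.        ]
[82.2, 24.4, -36.9, -98.8, -166.3, 146.8] [11.9, 10.6, 12.9, 11.5, 11.4, 10.4]
hole top [488.06689907  67.01484338  19.        ] flange [488.36048037  67.06812375   5.        ]
pose [489.   65.3 260.7] [-3.1414e+00 -3.0000e-04  2.9868e+00] open 0.476 F [-0.7 -0.   0.2] t 19.2667
xyz 0.0007 0.0011 0.0807 tw 0.1645  dist 81 rows 1.9 turnrows 4.1
```

apply_moves(
  motion="-0.05 0.001 0.0015 0.02 0.162;-0.05 0.001 0.0015 0.02 0.162;-0.05 0.001 0.0015 0.02 0.162;-0.05 0.001 0.0015 0.04 0.162;-0.05 0.001 0.0015 0.07 0.162;-0.05 0.001 0.0015 0.08 0.162;-0.05 0.001 0.0015 0.08 0.162;-0.05 0.001 0.0015 0.08 0.162;-0.8 0.001 0.0015 0.08 0.162;-0.8 0.001 0.0015 0.08 0.162;-0.8 0.001 0.0015 0.08 0.162;-0.8 0.001 0.0015 0.08 0.162;-0.8 0.001 0.0015 0.08 0.162;-0.8 0.001 0.0015 0.08 0.162;-0.8 0.001 0.0015 0.08 0.162;-0.8 0.001 0.0015 0.08 0.162;-0.8 0.001 0.0015 0.08 0.162;-0.8 0.001 0.0015 0.08 0.162",
  squeeze=40,
)

```text
clock: 20.77
eef_pos: [488.9, 68.2, 181.9]
tcp_rot: [3.14, 0.002, 2.48]
contact_force: [-1.1, -3.0, 7.6]
opening: 0.261
```

```bash
python3 -c "
from h import *
f=save('wrist','w14.png')
f=save('top','t14.png')
im=cv2.imread('pics/t14.png')
cv2.imwrite('pics/t14c.png',cv2.resize(im[145:280,295:445],None,fx=4.4,fy=4.4,interpolation=cv2.INTER_CUBIC)[:600])
import pickle; pickle.dump(f,open('t14.pkl','wb'))
for n in ['bracket','clip','plain_nut','long_bolt','fixings_box']: print(n,spotter.place_of(n,'top')[:2])
plan((487,-269.5,280,2.99))"
```

```text
bracket [{'point': [489.0, -269.2, -4.0], 'conf': 0.94}]
clip [{'point': [500.0, -196.1, 4.2], 'conf': 0.69}, {'point': [506.7, -109.9, 1.8], 'conf': 0.18}]
plain_nut [{'point': [440.1, -183.6, 1.1], 'conf': 0.53}]
long_bolt [{'point': [558.9, -196.5, -1.1], 'conf': 0.84}]
fixings_box [{'point': [511.7, -109.3, 3.1], 'conf': 0.77}]
pose [488.9  68.2 181.9] [3.1404e+00 1.6000e-03 2.4802e+00] open 0.259 F [-0.3 -2.8  7.5] t 21.1167
xyz -0.2060 -0.2676 -0.0981 tw -0.1623  dist 352 rows 8.4 turnrows 4.1
```

View pics/w14.png

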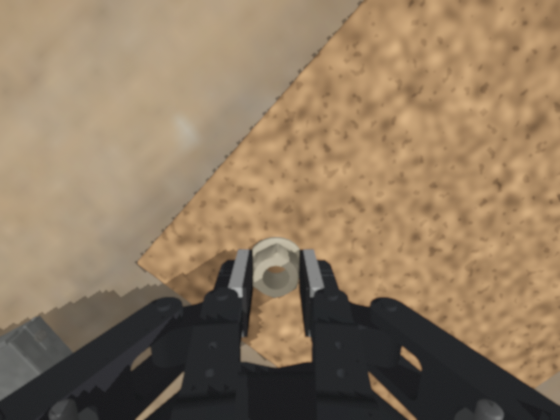

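View pics/t14c.png

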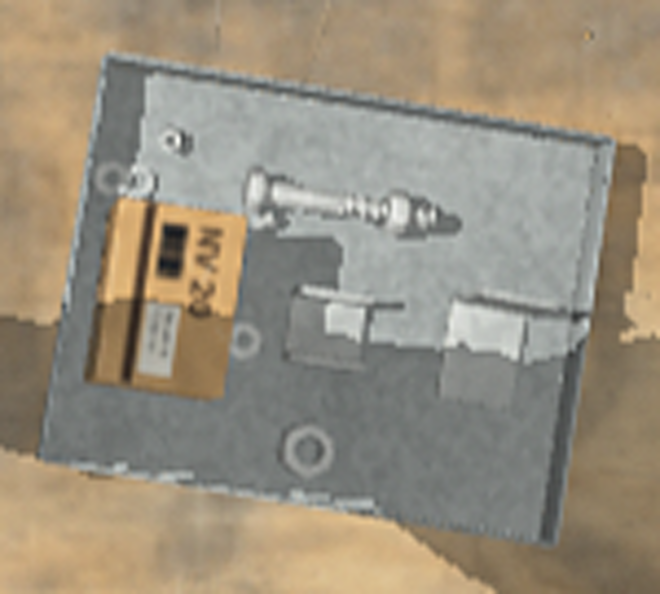

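apply_moves(
  motion="-0.8 0 0 -0.04 0;-0.8 0 0 -0.08 0;-0.8 0 0 -0.1 0;-0.8 -0.206 -0.268 -0.1 -0.162;-0.8 -0.206 -0.268 -0.1 -0.162;-0.8 -0.206 -0.268 -0.1 -0.162;-0.8 -0.206 -0.268 -0.1 -0.162;-0.8 -0.206 -0.268 -0.1 -0.162;-0.8 -0.206 -0.268 -0.1 -0.162;-0.8 -0.206 -0.268 -0.1 -0.162;-0.8 -0.206 -0.268 -0.1 -0.162;-0.8 -0.206 -0.268 -0.1 -0.162;-0.8 -0.206 -0.268 -0.1 -0.162;-0.8 -0.206 -0.268 -0.1 -0.162;-0.8 -0.206 -0.268 -0.1 -0.162;-0.8 -0.206 -0.268 -0.1 -0.162;-0.8 -0.206 -0.268 -0.1 -0.162",
)

```text
clock: 22.53
eef_pos: [486.3, -268.6, 280.8]
tcp_rot: [3.141, -0.0, 2.99]
contact_force: [-0.8, -0.0, -0.7]
opening: 0.262
```

```bash
python3 -c "
from h import *
f=save('wrist','w15.png')
import pickle; pickle.dump(f,open('w15.pkl','wb'))
for n in ['bracket']: print(n,spotter.place_of(n,'wrist')[:2])
plan((487,-270,184,2.99))"
```

```text
bracket [{'point': [490.9, -268.0, 1.0], 'conf': 0.77}]
pose [ 486.4 -268.8  280.8] [ 3.1416 -0.      2.9901] open 0.26 F [ 0.1  0.2 -1. ] t 22.6333
xyz -0.0008 -0.0011 0.0968 tw 0.0000  dist 97 rows 2.3 turnrows 0.0
```

View pics/w15.png

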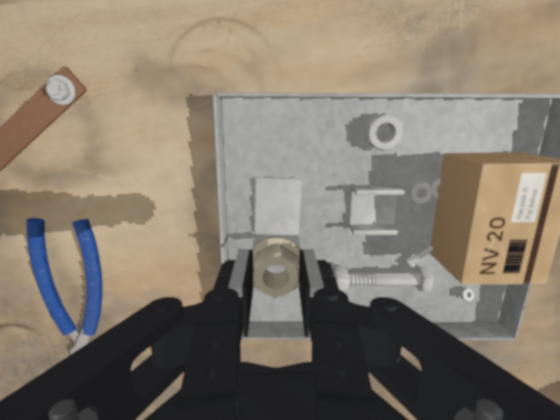

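```bash
python3 -c "
from h import *
import pickle; f=pickle.load(open('w15.pkl','rb'))
a,b,c=[ray(f,*p,5) for p in [(258,179),(300,179.5),(302,234)]]
print(a,b,c,np.linalg.norm(a-b))
m=(a+b)/2; d=np.array([np.cos(-.15),np.sin(-.15)])
print('origin',m[:2]+25*d,'target',m[:2]+23*d)
print('side point x offset check', (c-b)[:2])
plan((487.5,-269.5,184,2.99))"
```

```text
[ 463.03190345 -279.00359137    5.        ] [ 468.29804773 -246.93260149    5.        ] [ 513.53386317 -251.13549342    5.        ] 32.500471809953964
origin [ 490.38425253 -266.70404974] target [ 488.40671038 -266.40517348]
side point x offset check [45.23581544 -4.20289193]
pose [ 486.4 -268.8  280.8] [ 3.1416 -0.      2.9901] open 0.26 F [ 0.1  0.2 -1. ] t 22.6333
xyz -0.0012 -0.0005 0.0968 tw 0.0000  dist 97 rows 2.3 turnrows 0.0
```

apply_moves(
  motion="-0.8 -0.0015 0.0005 0.04 0;-0.8 -0.0015 0.0005 0.08 0;-0.8 -0.0015 0.0005 0.092 0;-0.8 -0.0015 0.0005 0.095 0;-0.8 -0.0015 0.0005 0.0965 0;-0.8 -0.0015 0.0005 0.0965 0;-0.8 -0.0015 0.0005 0.0965 0;-0.15 -0.0015 0.0005 0.0965 0;-0.15 -0.0015 0.0005 0.0965 0;-0.15 -0.0015 0.0005 0.0965 0;-0.15 -0.0015 0.0005 0.0965 0;-0.15 -0.0015 0.0005 0.0965 0;-0.15 -0.0015 0.0005 0.08 0;-0.15 -0.0015 0.0005 0.04 0;-0.15 -0.0015 0.0005 0 0;-0.15 -0.0015 0.0005 -0.04 0;-0.15 -0.0015 0.0005 -0.04 0;-0.15 -0.0015 0.0005 -0.04 0;-0.15 -0.0015 0.0005 -0.04 0",
)

```text
clock: 24.22
eef_pos: [487.4, -269.4, 320.5]
tcp_rot: [-3.142, -0.0, 2.989]
contact_force: [-1.7, 0.4, 0.2]
opening: 0.426
```

```bash
python3 -c "
from h import *
f=save('wrist','w16.png')
plan((430,-100,350,2.99))"
```

```text
pose [ 487.2 -269.2  319.7] [ 3.1410e+00 -1.7000e-03  2.9886e+00] open 0.424 F [-0.2  0.2 -0.6] t 24.2667
xyz 0.0824 0.1586 -0.0301 tw -0.0004  dist 181 rows 4.3 turnrows 0.0
```

View pics/w16.png

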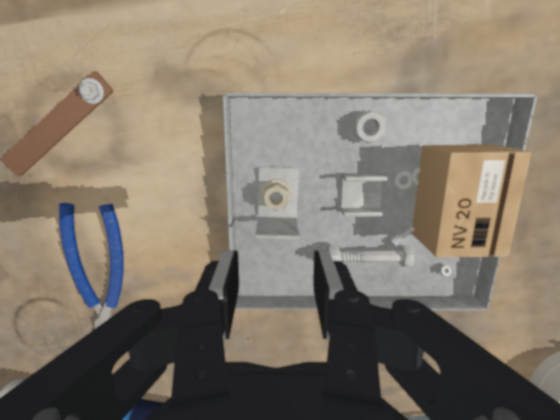

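apply_moves(
  motion="-0.15 0.05 0.35 -0.08 0;-0.15 0.05 0.35 -0.08 0;-0.15 0.05 0.35 -0.08 0;-0.15 0.05 0.35 -0.08 0;-0.15 0.05 0.35 -0.08 0;-0.15 0.05 0.35 -0.08 0;-0.15 0.05 0.35 -0.08 0;-0.15 0.05 0.35 -0.08 0;-0.15 0.05 0.35 -0.08 0;-0.15 0.05 0.35 -0.08 0;-0.15 0.05 0.35 -0.08 0;-0.15 0.05 0.35 -0.08 0;-0.15 0.05 0.35 -0.08 0;-0.15 0.05 0.35 -0.08 0",
)

```text
clock: 25.43
eef_pos: [491.5, 82.9, 399.8]
tcp_rot: [-3.141, -0.002, 2.987]
contact_force: [0.3, -0.9, 0.3]
opening: 0.426
```

```bash
python3 -c "
from h import *
f=save('top','t17.png'); g=save('scene','s17.png')
im=cv2.imread('pics/t17.png')
cv2.imwrite('pics/t17c.png',cv2.resize(im[145:280,295:445],None,fx=4.4,fy=4.4,interpolation=cv2.INTER_CUBIC)[:600])
im=cv2.imread('pics/s17.png')
cv2.imwrite('pics/s17c.png',cv2.resize(im[205:345,250:400],None,fx=4.2,fy=4.2,interpolation=cv2.INTER_CUBIC)[:600])
import pickle; pickle.dump(f,open('t17.pkl','wb'))
for n in ['bracket','clip','plain_nut','flanged_nut','long_bolt','fixings_box','short_bolt']: print(n,[(np.round(d['point']),d['conf']) for c in ('top','scene') for d in spotter.place_of(n,c)[:1]])
plan()"
```

```text
bracket [(array([ 486., -270.,   -0.]), 0.85), (array([ 484., -267.,   -1.]), 0.81)]
clip [(array([ 498., -193.,   -1.]), 0.86), (array([ 501., -190.,    2.]), 0.74)]
plain_nut [(array([ 436., -186.,    1.]), 0.49), (array([ 442., -185.,    2.]), 0.6)]
flanged_nut [(array([ 491., -267.,    1.]), 0.5), (array([ 488., -268.,    4.]), 0.66)]
long_bolt [(array([ 560., -199.,    0.]), 0.68), (array([ 560., -194.,   -1.]), 0.81)]
fixings_box [(array([ 510., -109.,    4.]), 0.72), (array([ 508., -111.,    0.]), 0.65)]
short_bolt [(array([571., 227.,  10.]), 0.39)]
pose [491.7  84.1 400.7] [3.1416 0.     2.9887] open 0.426 F [-0.3  0.4 -0.3] t 26.2333
```

View pics/t17c.png

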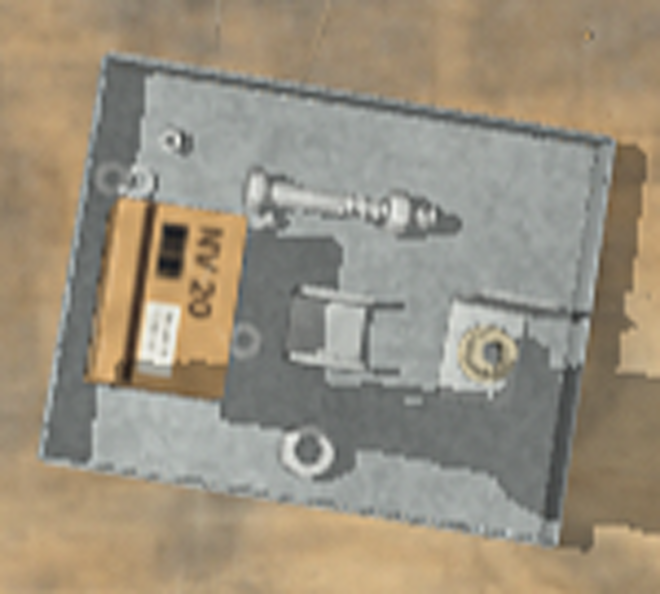

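View pics/s17c.png

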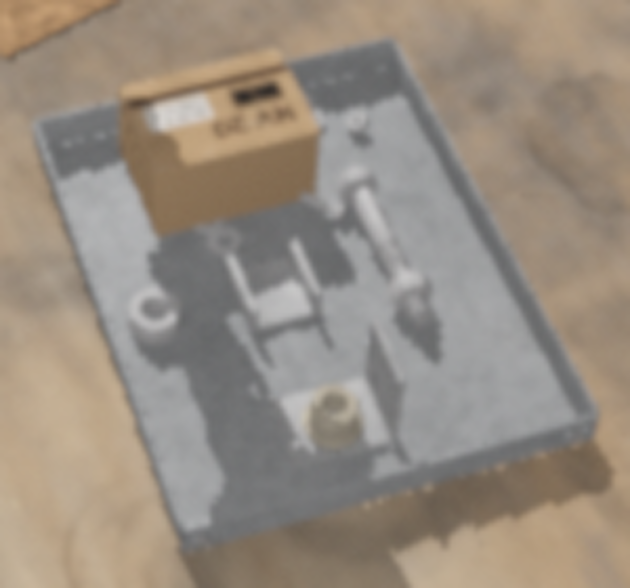

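```bash
python3 -c "
from h import *
import pickle; f=pickle.load(open('t17.pkl','rb'))
B=lambda u,v,z: crop_ray(f,(295,145),4.4,u,v,z)
n=B(488,353,7)
foot=np.array([B(*p,5) for p in [(455,303),(524,310),(516,407),(440,398)]])
print(n,foot.mean(0))
near=(foot[2]+foot[3])/2; d=np.array([np.cos(-.155),np.sin(-.155)]);ex=np.array([np.cos(-1.725),np.sin(-1.725)])
o=near[:2]+25*d; print('orig',o,'rel x,y',(n[:2]-o)@ex,(n[:2]-o)@d, 'x vs centroid',(n[:2]-foot.mean(0)[:2])@ex)
"
```

```text
[ 488.87770285 -271.88456035    7.        ] [ 488.26186741 -270.40529072    5.        ]
orig [ 489.79863437 -271.29016291] rel x,y 0.7287932993759695 -0.8181278260970694 x vs centroid 1.3671286636546647
```

```bash
python3 -c "
from h import *
print(r.sign_off()); print(r.sense()['clock'])"
```

```text
the job is handed in; nothing more can be done
None
the job is handed in; nothing more can be done
```

The kit is set out and I handed the job in at about 26 s of the 106 s allowed. No verdict comes back, so the checks below are all I have to go on.

**What I did:** I placed the four parts one at a time.
- **Clip:** stands open side up on the tray floor, midway between bracket and box.
- **Long bolt:** lies about 6 cm behind the clip, parallel to the tray's long side.
- **Plain nut:** lies flat about 6 cm in front of the clip.
- **Flanged nut:** stands flange down on the bracket's foot.

**Last checks,** from the final top and scene pictures after the arm had moved clear:

| Thing | Measured position (x, y in mm) | Target or start (x, y in mm) |
|---|---|---|
| Clip | about (499, -191) | (499.5, -191) |
| Long bolt | about (560, -197) | (559, -200) |
| Plain nut | about (439, -185) | (440, -182) |
| Flanged nut | about 1 mm from the middle of the foot | within 10 mm of the middle of the foot |
| Bracket | within about 5 mm of its start | (489, -269) |
| Box | within about 3 mm of its start | (510, -111) |

- **Short bolt:** it still reads at its starting place in the top view. The scene view did not find it in the last look.
- **Disagreements:** the detector positions scattered by 3 to 6 mm between the two cameras. One wrist-picture estimate of the bracket was about 3 mm off the others, so I used a compromise for the flanged nut. Both are well inside the tolerances.
- **Forces:** the contact force I read at the end of each move was never above about 9 N.

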